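Jack up the marked specimen stage and hold it

TASK

Push the blue jack carriage along its rail until it clicks into the station where the jack's saddle stands right under the yellow-marked lift point, then press the black pump handle all the way down so that the marked specimen stage is raised on the saddle, and finish while still holding the handle down with the gripper's fingers. Leave the other stage down, keep the dish in its place on the raised stage, and do not knock over or shift the other things on the bench.

Things in the scene. Friction and masses are not known exactly. Their poses are not given: they have to be found in the camera images.
- lift_mark (a point): yellow 30 mm disc, black rim, on the narrow front lip of the marked white stage; point: its centre, 122 mm up with the stage down. Yellow lift pad below it, underside 98 mm up. The stage plate (110 mm wide, moves only up and down) runs from the lip away from the robot; guide posts 155 mm behind the mark are 183 mm high. The marked stage is at the rail's left or right station
- marked_plate (a joint): how far the marked stage is raised, m: 0 down, about 0.021 with the saddle under it and the handle fully down. The stage weighs about 0.75 kg and sinks when the handle is let go
- plain_lip (a point): the same point on the other, unmarked stage (grey pad, no yellow), 300 mm from the marked one along the rail
- plain_plate (a joint): how far the unmarked stage is raised, m; leave it at 0
- carriage (a joint): position of the blue jack carriage along its rail, m, positive to the left (roughly +y); travel -0.19 to 0.19; stations at -0.15 and +0.15, each with a spring-ball click that pulls in over the last few mm; starts between them. About 2 N to slide, 6 N over the click; stays where left. The rail bed (210 x 580 mm) may be turned by up to 0.15 rad
- saddle_top (a point): centre of the top of the jack's round steel saddle (38 mm across) on the carriage, 93 mm up with the handle up, 119 mm with it down; it must stand right under the lift mark. It rises 0.048 m per rad of the handle; the first 5 mm only close the gap to the pad
- tab_left (a point): middle of the outer face of the carriage's left upright push tab (blue plate, 50 mm long towards the robot, 6 mm thick, 30 to 85 mm above the table), facing the rail's left (+y). Push it to move the carriage right. The line from tab_right to tab_left (116 mm) is the rail's direction. The tabs stand 105 mm nearer the robot than the saddle
- tab_right (a point): the same on the right tab, whose outer face looks to the rail's right (-y); push on it to move the carriage to the left
- paddle (a point): centre of the top face of the black paddle (70 long, 40 wide, 12 mm thick) at the end of the pump handle, which points from the jack to the robot, square to the rail. Pivot 30 mm from the saddle's axis towards the robot, 75 mm up; paddle's centre 175 mm from it. At the start 0.35 rad above level (point 141 mm up), fully down 0.20 rad below level (46 mm up)
- handle (a joint): handle angle, rad: 0 up, 0.55 at its lower stop; a spring returns it up when let go. Pressing at the paddle needs about 3 N at the top and about 8 N at the bottom with the stage on the saddle
- dish_mid (a point): centre of a round glass dish (60 mm across, 18 mm high) that stands loose on the marked stage's plate, about 85 mm behind the lift mark; must ride along undisturbed
- dish2: the same dish on the unmarked stage; origin at the centre of its underside; leave alone
- objective: black microscope objective, 42 mm across, 46 mm high, standing on the table between the stages; origin at the centre of its underside; leave alone
- dropper: white dropper bottle, 52 mm across, 110 mm high; origin at the centre of its underside; leave alone
- cup: red cup, 84 mm across, 110 mm high; origin at the centre of its underside; leave alone
- driver: green screwdriver, 160 mm long, lying; leave alone
- slidebox: blue slide box, 90 x 60 x 32 mm; origin at the centre of its underside; leave alone
Things that resemble listed ones, but are neither listed nor needed, are in the scene too. Leave any purple look-alike of the part that bears plain_lip alone. What is shaped like the part that bears lift_mark but red is not meant.

How it is judged:
On the way, in this order (a step that is already met when the one before it is completed fails the run):
1. the carriage stands in the marked stage's station, saddle within 6 mm of right under the mark, handle still up (horizontal distance between saddle_top and lift_mark below 0.006 m and value of joint handle below 0.1 rad and value of joint marked_plate below 0.002 m), for 0.3 s.
2. the handle is pressed by the fingers and the marked stage has left its rest on the saddle (value of joint marked_plate above 0.005 m and contact force between the fingers and handle above 0.5 N and horizontal distance between saddle_top and lift_mark below 0.006 m), for 0.1 s.
At the end, for the whole second after the job is handed in: Saddle within 6 mm of right under the mark; handle within 0.05 rad of its lower stop, pressed by the fingers with over 1.5 N; marked stage raised over 16 mm on the saddle alone (over 3 N, robot not touching it); other stage down; dish upright on the raised stage (horizontal distance between saddle_top and lift_mark below 0.006 m and value of joint handle above 0.5 rad and value of joint marked_plate above 0.016 m and contact force between the fingers and handle above 1.5 N and contact force between saddle and marked_plate above 3 N and contact force between each of the arm, the fingers and marked_plate below 0.5 N and value of joint plain_plate below 0.003 m and horizontal distance between dish_mid and lift_mark between 0.065 and 0.105 m and angle between dish_mid's own z axis and vertical below 0.1 rad); the arm keeps its last pose, push and grip.
It fails at once if the unmarked stage is raised by over 3 mm (value of joint plain_plate above 0.003 m).
It fails at once if the dish on the marked stage slides or tips (leaves the ring 65 to 105 mm from the mark, or tilts over 0.2 rad) (horizontal distance between dish_mid and lift_mark below 0.065 m or horizontal distance between dish_mid and lift_mark above 0.105 m or angle between dish_mid's own z axis and vertical above 0.2 rad).
It fails at once if a bystander is shifted by over 20 mm (distance of any of dish2, objective, dropper, cup, driver, slidebox from where it was at the start of the episode above 0.02 m).
It also fails if it takes over 45 s, if anything falls off the work surface, if the arm or the gripper's body presses on something with over 40 N, if the wrist force passes 120 N, or if a joint passes its speed limit or range.

ROBOT

A 6-joint arm with a two-finger parallel gripper is mounted at the origin on the work surface. World frame = base frame: x ahead of the robot, y to its left, z up, the work surface at z = 0. Lengths are in m, angles in rad, forces in N, time in s.
With the tool pointing down it reaches from about 0.275 to 0.725 m from the base axis. Payload 15.9 kg.
Tool frame: the origin (TCP) lies at the very end of the fingers, on their centre line; the grasp point (between the pads) lies 19 mm behind it; z points along the fingers, y is the direction in which the jaws open and shut (so a half turn about z gives the same grasp; the last joint's range is limited). The gripper opens to 85 mm and grips with 20 to 120 N. Pads are 22 mm wide; open, the fingers measure 114 mm over their backs; the gripper's body (76 mm by 85 mm) begins 54 mm behind the grasp point. The pads swing forward as they close: fully open they stand 13 mm farther back than shut.
Start: joints at [-1.274, 0.213, -0.034, 1.323, 0, 1.571], TCP at [0.146, -0.478, 0.203] pointing down, gripper open.
Joint ranges: [-2.98, 2.98], [-0.74, 1.72], [-1.14, 1.35], [-2.1, 2.04], [-1.57, 1.44], [-3.14, 3.14]. Speed limits (rad/s): [1.89, 1.89, 2.39, 2.57, 3.14, 3.14].

INTERFACE

Orientations are given as a rotation vector (axis times angle).
In Python, from workcell import observe, cams, bot gives the robot as it stands.
- The arm moves only by the tool jog_arm, never from a script. Its argument "rows" is text: rows parted by semicolons, each of 7 numbers parted by spaces: the shift along the tool's x, y, z in m, then the turn, a rotation vector about the tool's x, y, z in degrees, then the finger opening in m, from 0 to 0.0854. A call has 1 to 12 rows; each row is the pose to reach, as a shift and turn from the pose commanded when the call began, along the tool's axes at that moment; what a row does not reach only later rows make up. A row lasts 1/12 s, in which the tool goes at most 41.7 mm and 7.16 degrees, less where a joint would pass 70% of its speed; a pose out of reach is approached as far as the arm can. A call with a gripper value outside its range is refused whole. The fingers move at their own pace and stop on an object; "squeeze" is the grip in N (left out, the last holds). Time passes only in rows, so rows that repeat a pose let the fingers close. It gives the time, the measured TCP pose, the force and the opening at its end, in the units of the state.
- observe(): the state, without advancing time (a new reading comes with each control period).
- cams.grab_frame(name): name is "scene" or "top" or "wrist"; returns the picture (384x512x3 uint8, red, green, blue); there is no depth.
- cams.calibration(name): a dict with "fov_y" (degrees; the focal length in pixels is half the picture's height over the tangent of half this angle, whatever the lens; pixels are square), "cx", "cy" (the principal point, pixels), "rvec" (rotation vector, rad) and "tvec" (3), from world to camera coordinates, as OpenCV has them. Camera axes: x right, y down, z forward; pixel columns grow to the right and rows downward; lengths in m; the calibration is good to about 2 mm. A picture is of the moment at which its call begins: read the wrist's pose just before it. calibration takes no time and is no camera call; for the wrist camera it gives the pose at the moment of the call.
- bot.job_done(): hands the job in, once; it reports no verdict.
Trained networks look in the newest picture that a camera, given by its name, has taken for a name from the list of things; names that differ only in an ending like _2 or _b are one class to them, and where a whole thing is asked for, a point or a joint stands for the part that bears it (a point fixed in the world has none). Each returns a list of dicts, best first, with "confidence" (0 to 1); they miss things now and then, are a little off and sometimes report something else, mostly with a low value. They report only what shows in the picture. A call takes as long as a camera call. They do not tell look-alikes from the thing itself.
- cams.look_for(target, camera): "xyz" ([x, y, z] in m, in world coordinates, good to about 4 mm: the middle of the surface that is visible of it).
- cams.outline_of(target, camera): "region" (384x512 bool, what is visible of it).
- cams.pinpoint(target, camera): "xyz" ([x, y, z] in m, in world coordinates, good to about 4 mm: a listed point, or the origin of a listed thing).
The state is a dict: "time": time; "joint_positions": joint angles; "dq": joint speeds; "tau": joint torques, N m; "tool_pos": TCP position; "tcp_rot": TCP orientation; "contact_force": force on the tool from outside, world axes, zero at the start; "wrist_torque": the same for the moment, N m; "width": finger opening in m.
Only numpy, scipy, OpenCV 4.12 (cv2) and the standard library are available. Lean on these libraries where they do the work, as an engineer would, in place of code of your own. Each camera call takes 0.05 s, during which the arm holds its last target.

## Working session

There is one attempt and no reset: what is moved stays moved. The work goes in short steps, Python scripts to look and compute and a tool call to move; the robot and the scene stay as the last step left them, time stands still between calls to the robot, and variables do not carry over. Pictures are saved under pics/ and viewed, and the job is handed in when it is done.

Besides the shell and the picture viewer there is one more tool, called by a JSON object that holds its "name" and its "arguments", one argument or row to a line. jog_arm: Moves the arm, as the interface text tells. Its arguments: {"type":"object","properties":{"rows":{"type":"string"},"squeeze":{"type":"number"}},"required":["rows"]}

```bash
mkdir -p pics; ls; python3 - <<'E'
from workcell import observe, cams, bot
import cv2
s=observe(); print(s)
for n in ["scene","top"]:
    im=cams.grab_frame(n); cv2.imwrite(f"pics/{n}0.png",im[:,:,::-1])
    print(n,cams.calibration(n))
    for t in ["lift_mark","plain_lip","saddle_top","tab_left","tab_right","paddle","dish_mid","objective","dropper","cup","driver","slidebox"]:
        try:
            r=cams.pinpoint(t,n); print(t,[( [round(float(v),3) for v in d["xyz"]],round(float(d["confidence"]),2)) for d in r[:4]])
        except Exception as e: print(t,e)
print(observe()["time"])
E
```

```text
pics
{'time': 0.0, 'joint_positions': array([-1.27401537e+00,  2.13360341e-01, -3.50098260e-02,  1.32351802e+00,
        1.96053268e-05,  1.57080410e+00]), 'dq': array([-0.00094454,  0.00074831,  0.00012751, -0.00151787,  0.00068127,
       -0.00108421]), 'tau': array([-4.72922999e-03, -6.86164284e+01,  4.87114942e+01,  1.75499223e-02,
       -5.42430689e-05, -2.09503941e-05]), 'tool_pos': array([ 0.14612388, -0.47779848,  0.20263365]), 'tcp_rot': array([-3.10599850e+00, -4.64301273e-01,  2.23041456e-04]), 'contact_force': array([0.27414403, 0.01622544, 0.59864962]), 'wrist_torque': array([ 0.00652491,  0.01792585, -0.01257982]), 'width': 0.0854194552699796}
scene {'fov_y': 42.762903323117435, 'cx': 261.0136746337786, 'cy': 191.2875954405079, 'rvec': array([ 2.25644448,  0.85471227, -0.34151634]), 'tvec': array([-0.35586672, -0.13090348,  1.89903667])}
lift_mark [([0.212, -0.53, 0.119], 0.83), ([0.628, -0.132, 0.124], 0.72)]
plain_lip [([0.659, 0.161, 0.121], 0.63), ([0.138, 0.418, 0.124], 0.56)]
saddle_top [([0.639, -0.017, 0.097], 0.55)]
tab_left [([0.537, 0.045, 0.055], 0.87)]
tab
[... 437 characters left out ...]
5979286,  0.11763786]), 'tvec': array([-0.01772385,  0.47610483,  1.3099946 ])}
lift_mark [([0.214, -0.528, 0.122], 0.95), ([0.626, -0.135, 0.12], 0.61)]
plain_lip [([0.141, 0.417, 0.12], 0.84), ([0.651, 0.165, 0.121], 0.57)]
saddle_top [([0.639, -0.023, 0.096], 0.41)]
tab_left [([0.537, 0.049, 0.059], 0.86)]
tab_right [([0.53, -0.067, 0.056], 0.74)]
paddle [([0.448, -0.001, 0.139], 0.95)]
dish_mid [([0.625, -0.133, 0.121], 0.72), ([0.716, -0.14, 0.127], 0.52)]
objective [([0.745, 0.028, 0.001], 0.59)]
dropper [([0.387, 0.468, -0.001], 0.56), ([0.552, 0.489, 0.001], 0.18)]
cup [([0.479, -0.504, 0.001], 0.63)]
driver [([0.347, -0.353, 0.001], 0.6)]
slidebox [([0.55, 0.488, -0.001], 0.92)]
1.3
```

```bash
python3 - <<'E'
import cv2,numpy as np
a=cv2.imread("pics/scene0.png");b=cv2.imread("pics/top0.png")
cv2.imwrite("pics/s1.png",cv2.resize(a,(800,600)));cv2.imwrite("pics/t1.png",cv2.resize(b,(800,600)))
E
```

```text
(no output)
```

View pics/s1.png

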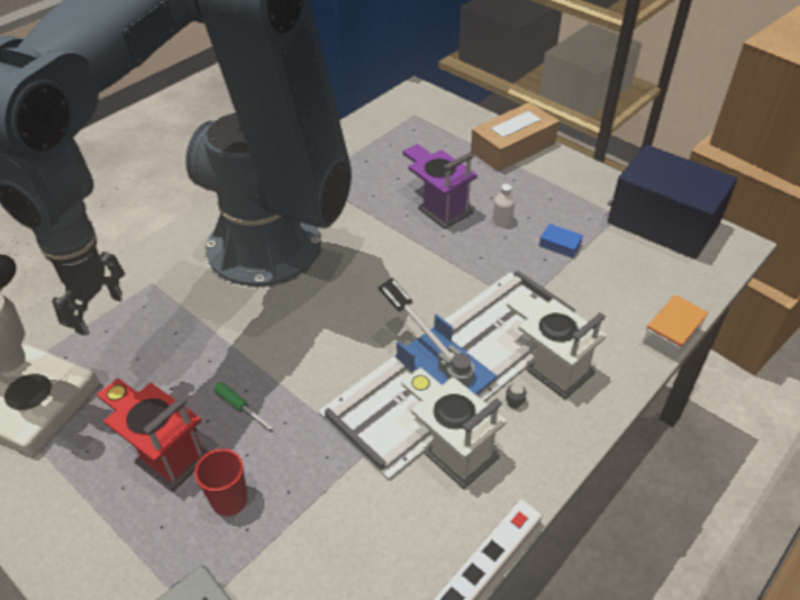

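View pics/t1.png

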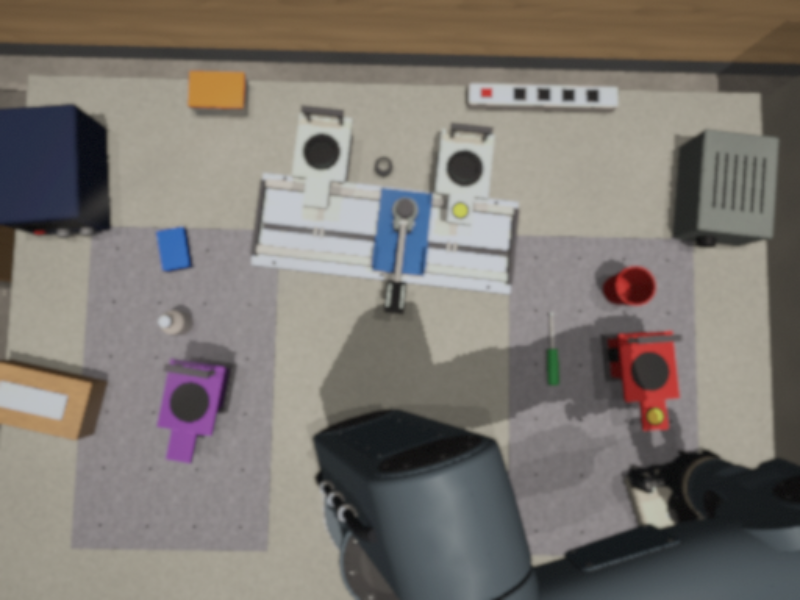

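```bash
cat > h.py <<'E'
from workcell import observe, cams, bot
import numpy as np, cv2
from scipy.spatial.transform import Rotation as R
def delta(p,yaw):
    s=observe(); r=R.from_rotvec(s["tcp_rot"])
    x=np.array([np.cos(yaw),np.sin(yaw),0]); z=np.array([0,0,-1.]); y=np.cross(z,x)
    T=R.from_matrix(np.c_[x,y,z])
    d=r.inv().apply(np.array(p)-s["tool_pos"]); t=(r.inv()*T).as_rotvec(degrees=True)
    print(round(s["time"],2),"pos",s["tool_pos"].round(4),"F",s["contact_force"].round(1),"d",d.round(4),"L",np.linalg.norm(d).round(3),"turn",t.round(2))
E
python3 - <<'E'
from h import *
delta([0.30,-0.25,0.26],-0.09)
delta([0.535,0.105,0.20],-0.09)
b=cv2.imread("pics/top0.png"); cv2.imwrite("pics/c1.png",cv2.resize(b[50:210,150:345],None,fx=4,fy=3.7,interpolation=cv2.INTER_CUBIC)[:600])
E
```

```text
1.3 pos [ 0.1462 -0.4781  0.2031] F [ 0.8 -1.  -0.1] d [ 0.2138 -0.1732 -0.0569] L 0.281 turn [-0.    0.   22.16]
1.3 pos [ 0.1462 -0.4781  0.2031] F [ 0.8 -1.  -0.1] d [ 0.5423 -0.4439  0.0031] L 0.701 turn [-0.    0.   22.16]
```

View pics/c1.png

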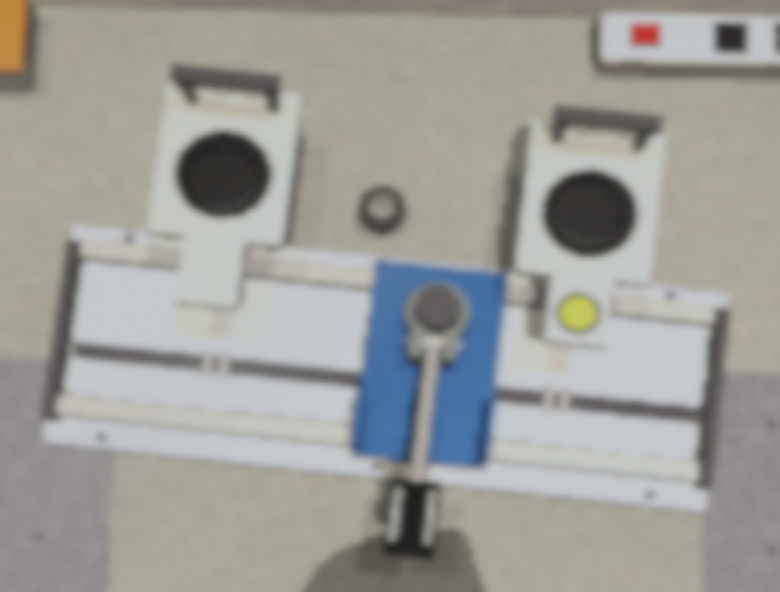

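Candidates, in the top view at 800x600 unless noted:
- White stage with the yellow disc, crop (578,312), right station. This fits the description.
- Plain white stage, crop (215,290).
- Red stage with a yellow disc, (655,415), not meant.
- Purple stage, (185,420), not meant.

The carriage must go right by about 0.114 m, so I push on tab_left.

{"name": "jog_arm", "arguments": {
  "rows": "0.02 -0.017 -0.02 0 0 3 0; 0.05 -0.04 -0.04 0 0 6 0; 0.08 -0.065 -0.057 0 0 10 0; 0.11 -0.09 -0.057 0 0 14 0; 0.14 -0.115 -0.057 0 0 18 0; 0.17 -0.14 -0.057 0 0 22.2 0; 0.20 -0.165 -0.057 0 0 22.2 0; 0.23 -0.19 -0.057 0 0 22.2 0; 0.26 -0.213 -0.057 0 0 22.2 0; 0.29 -0.237 -0.057 0 0 22.2 0; 0.32 -0.262 -0.057 0 0 22.2 0; 0.35 -0.287 -0.057 0 0 22.2 0",
  "squeeze": 40
}}

```text
time: 2.3
tool_pos: [0.3976, -0.0994, 0.2604]
tcp_rot: [3.138, -0.142, 0.001]
contact_force: [-0.1, -0.6, 0.2]
width: 0.0003
```

```bash
python3 - <<'E'
from h import *
delta([0.535,0.105,0.20],-0.09)
print(observe()["width"])
E
```

```text
2.3 pos [ 0.3976 -0.0994  0.2604] F [-0.1 -0.6  0.2] d [ 0.1182 -0.216   0.0604] L 0.254 turn [ 0.01 -0.04 -0.04]
0.0003441433489217807
```

{"name": "jog_arm", "arguments": {
  "rows": "0.015 -0.027 0 0 0 0 0; 0.03 -0.055 0 0 0 0 0; 0.045 -0.083 0 0 0 0 0; 0.06 -0.11 0 0 0 0 0; 0.075 -0.138 0 0 0 0 0; 0.09 -0.165 0.01 0 0 0 0; 0.105 -0.19 0.03 0 0 0 0; 0.118 -0.213 0.05 0 0 0 0; 0.118 -0.216 0.06 0 0 0 0; 0.118 -0.216 0.06 0 0 0 0; 0.118 -0.216 0.06 0 0 0 0"
}}

```text
time: 3.22
tool_pos: [0.5254, -0.0045, 0.2064]
tcp_rot: [-3.107, 0.047, 0.004]
contact_force: [-0.2, 1.4, -0.4]
width: 0.0
```

```bash
python3 - <<'E'
from h import *
for n in ["scene","top","wrist"]:
    im=cams.grab_frame(n); cv2.imwrite(f"pics/{n}2.png",cv2.resize(im[:,:,::-1],(768,576)))
    for t in ["lift_mark","plain_lip","saddle_top","tab_left","tab_right","paddle"]:
        r=cams.pinpoint(t,n); print(n,t,[( [round(float(v),3) for v in d["xyz"]],round(float(d["confidence"]),2)) for d in r[:3]])
delta([0.535,0.10,0.055],-0.09)
E
```

```text
scene lift_mark [([0.628, -0.133, 0.121], 0.74), ([0.213, -0.53, 0.121], 0.7)]
scene plain_lip [([0.658, 0.162, 0.122], 0.58)]
scene saddle_top [([0.637, -0.018, 0.095], 0.67), ([0.716, -0.137, 0.135], 0.53)]
scene tab_left [([0.538, 0.046, 0.056], 0.69)]
scene tab_right [([0.342, -0.35, 0.0], 0.66), ([0.528, -0.069, 0.061], 0.65), ([0.744, 0.159, 0.119], 0.26)]
scene paddle [([0.447, -0.005, 0.14], 0.83)]
top lift_mark [([0.215, -0.527, 0.122], 0.79), ([0.629, -0.136, 0.119], 0.7)]
top plain_lip [([0.139, 0.419, 0.124], 0.77), ([0.653, 0.165, 0.123], 0.67), ([0.385, 0.469, 0.001], 0.37)]
top saddle_top [([0.343, -0.353, 0.002], 0.16)]
top tab_left []
top tab_right []
top paddle []
wrist lift_mark [([0.623, -0.136, 0.124], 0.74)]
wrist plain_lip [([0.654, 0.168, 0.121], 0.76)]
wrist saddle_top [([0.635, -0.024, 0.095], 0.72), ([0.538, 0.045, 0.062], 0.68)]
wrist tab_left [([0.535, 0.044, 0.061], 0.74)]
wrist tab_right [([0.528, -0.064, 0.058], 0.71)]
wrist paddle [([0.537, 0.045, 0.059], 0.53)]
4.27 pos [ 0.5257 -0.0043  0.2082] F [-0.1  0.7  0.6] d [ 0.0064 -0.0991  0.1567] L 0.186 turn [-1.97  0.12  3.46]
```

View pics/wrist2.png

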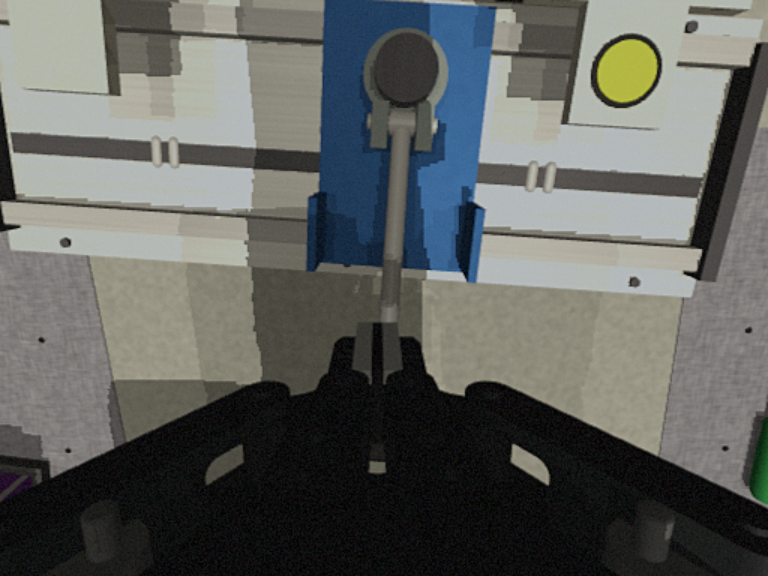

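View pics/scene2.png

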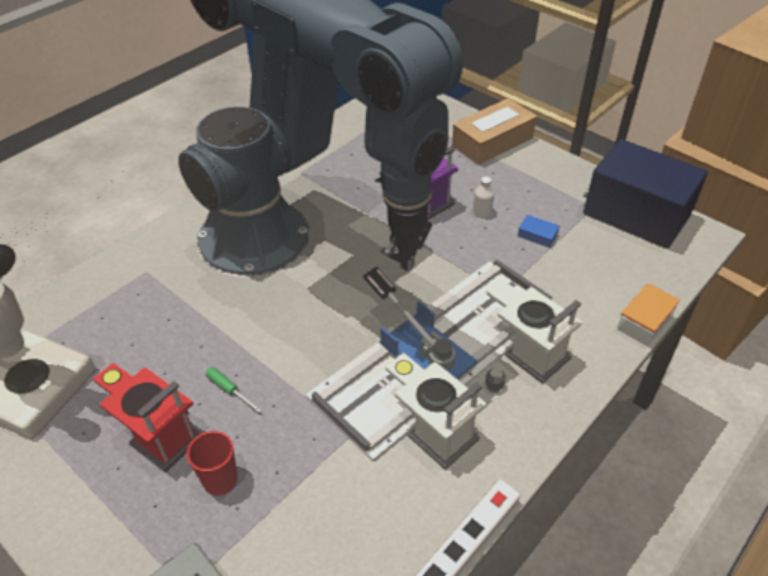

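```bash
python3 - <<'E'
from h import *
s=observe();print(s["joint_positions"].round(3),s["dq"].round(3))
E
```

```text
[-0.031  0.267  0.047  1.352  0.034  3.141] [-0.001  0.    -0.     0.    -0.001 -0.001]
```

Joint 6 hit its limit, so I'll turn the tool by -90° about its z axis. The jaw axis is then square to the rail.

```bash
python3 - <<'E'
from h import *
delta([0.54,0.095,0.20],1.48)
E
```

```text
4.27 pos [ 0.5257 -0.0043  0.2082] F [-0.1  0.7  0.6] d [ 0.0114 -0.0993  0.0116] L 0.101 turn [ -1.63  -1.44 -86.49]
```

{"name": "jog_arm", "arguments": {
  "rows": "0 0 0 0 0 -7 0; 0 -0.005 0 0 0 -14 0; 0 -0.015 0 0 0 -21 0; 0 -0.025 0 0 0 -28 0; 0 -0.035 0 0 0 -35 0; 0 -0.045 0 0 0 -42 0; 0 -0.055 0 0 0 -49 0; 0 -0.065 0 0 0 -56 0; 0 -0.075 0 0 0 -63 0; 0 -0.085 0 0 0 -70 0; 0 -0.095 0 0 0 -77 0; 0 -0.1 0 0 0 -84 0"
}}

```text
time: 5.27
tool_pos: [0.5286, 0.0966, 0.2116]
tcp_rot: [-2.339, -2.058, -0.036]
contact_force: [-0.0, -0.2, 0.3]
width: 0.0002
```

```bash
python3 - <<'E'
from h import *
delta([0.54,0.095,0.20],1.48)
E
```

```text
5.27 pos [0.5286 0.0966 0.2116] F [-0.  -0.2  0.3] d [-0.0006  0.0115  0.0116] L 0.016 turn [-0.22 -1.98 -2.12]
```

Now I'll fix the tilt and go down to z ≈ 0.055, beside tab_left.

{"name": "jog_arm", "arguments": {
  "rows": "0 0.011 0.01 -0.2 -2 -2.1 0; 0 0.011 0.04 -0.2 -2 -2.1 0; 0 0.011 0.075 -0.2 -2 -2.1 0; 0 0.011 0.11 -0.2 -2 -2.1 0; 0 0.011 0.14 -0.2 -2 -2.1 0; 0 0.011 0.155 -0.2 -2 -2.1 0; 0 0.011 0.155 -0.2 -2 -2.1 0; 0 0.011 0.155 -0.2 -2 -2.1 0"
}}

```text
time: 5.93
tool_pos: [0.5392, 0.0995, 0.0567]
tcp_rot: [-2.327, -2.11, 0.003]
contact_force: [0.5, 0.1, 0.9]
width: -0.0
```

```bash
python3 - <<'E'
from h import *
delta([0.5255,-0.054,0.055],1.48)
im=cams.grab_frame("wrist"); cv2.imwrite("pics/w3.png",cv2.resize(im[:,:,::-1],(768,576)))
im=cams.grab_frame("scene"); cv2.imwrite("pics/s3.png",cv2.resize(im[150:300,180:400,::-1],(800,545)))
E
```

```text
5.93 pos [0.5392 0.0995 0.0567] F [0.5 0.1 0.9] d [-0.1541  0.0013  0.0018] L 0.154 turn [-0.09  0.05 -0.4 ]
```

View pics/w3.png

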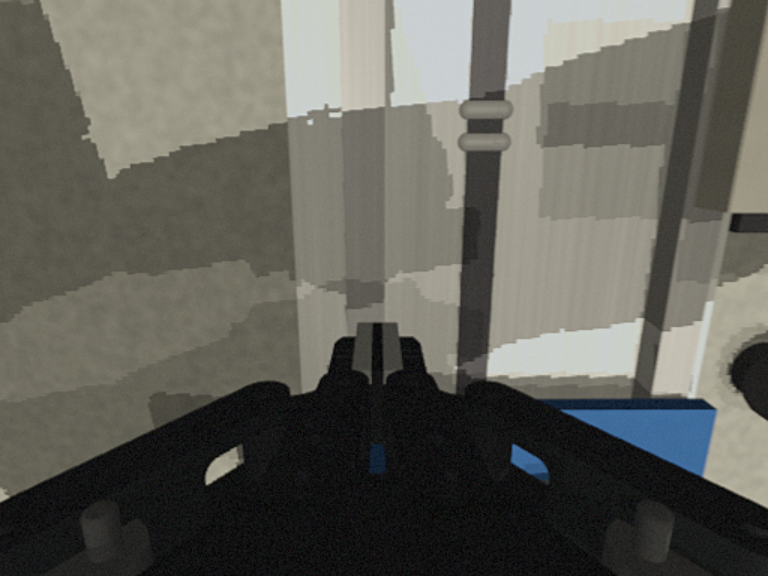

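View pics/s3.png

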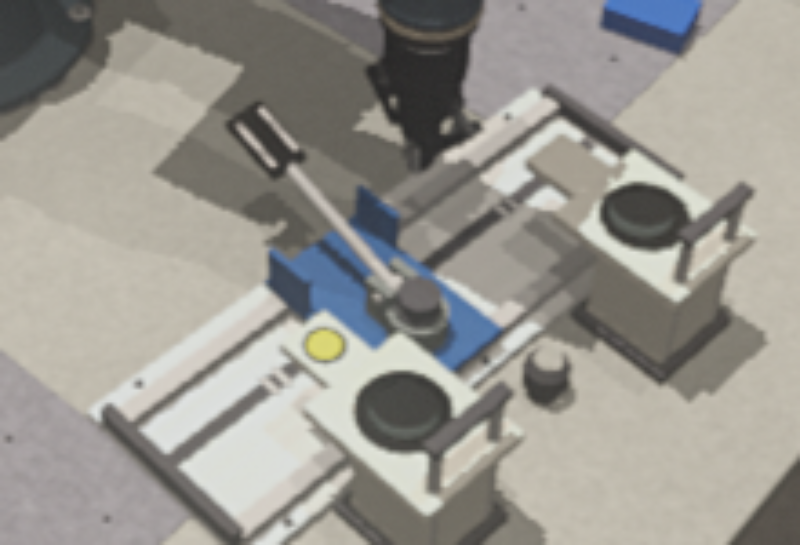

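{"name": "jog_arm", "arguments": {
  "rows": "-0.01 0 0 0 0 0 0; -0.02 0 0 0 0 0 0; -0.03 0 0 0 0 0 0; -0.04 0 0 0 0 0 0; -0.05 0 0 0 0 0 0; -0.06 0 0 0 0 0 0; -0.07 0 0 0 0 0 0; -0.08 0 0 0 0 0 0; -0.09 0 0 0 0 0 0; -0.10 0 0 0 0 0 0; -0.105 0 0 0 0 0 0; -0.11 0 0 0 0 0 0"
}}

```text
time: 7.03
tool_pos: [0.5288, -0.0103, 0.0568]
tcp_rot: [-2.327, -2.11, 0.0]
contact_force: [0.7, 4.9, -0.9]
width: 0.0003
```

```bash
cat > m.py <<'E'
from h import *
import sys
u=np.array([0.092,0.9958,0])
for n in ["scene","wrist"]:
    im=cams.grab_frame(n); cv2.imwrite(f"pics/{n}{sys.argv[1]}.png",cv2.resize(im[:,:,::-1],(768,576)))
    for t in ["lift_mark","saddle_top","tab_left","tab_right","paddle"]:
        r=cams.pinpoint(t,n); print(n,t,[( [round(float(v),3) for v in d["xyz"]],round(float(np.dot(d["xyz"],u)),3),round(float(d["confidence"]),2)) for d in r[:3]])
E
python3 m.py 4; python3 -c "
from h import *
delta([0.5255,-0.054,0.055],1.48)"
```

```text
scene lift_mark [([0.629, -0.135, 0.125], -0.077, 0.95), ([0.213, -0.53, 0.126], -0.508, 0.93)]
scene saddle_top [([0.638, -0.036, 0.095], 0.023, 0.47)]
scene tab_left [([0.535, 0.03, 0.058], 0.079, 0.84), ([0.637, -0.034, 0.094], 0.025, 0.51), ([0.339, -0.351, -0.003], -0.319, 0.3)]
scene tab_right [([0.522, -0.086, 0.059], -0.038, 0.88)]
scene paddle [([0.446, -0.023, 0.141], 0.018, 0.63), ([0.536, 0.031, 0.057], 0.081, 0.31), ([0.389, 0.464, 0.001], 0.498, 0.18)]
wrist lift_mark []
wrist saddle_top [([0.632, -0.04, 0.094], 0.018, 0.84)]
wrist tab_left [([0.535, 0.025, 0.062], 0.075, 0.94)]
wrist tab_right [([0.526, -0.083, 0.06], -0.035, 0.6)]
wrist paddle []
7.63 pos [ 0.5288 -0.0098  0.0567] F [-0.7  0.2  0.3] d [-0.0443  0.001   0.0018] L 0.044 turn [-0.03  0.04 -0.38]
```

View pics/scene4.png

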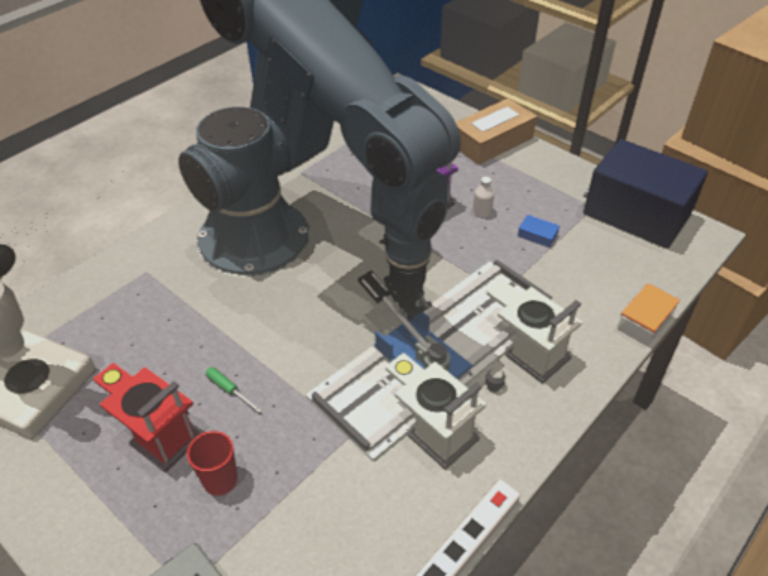

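View pics/wrist4.png

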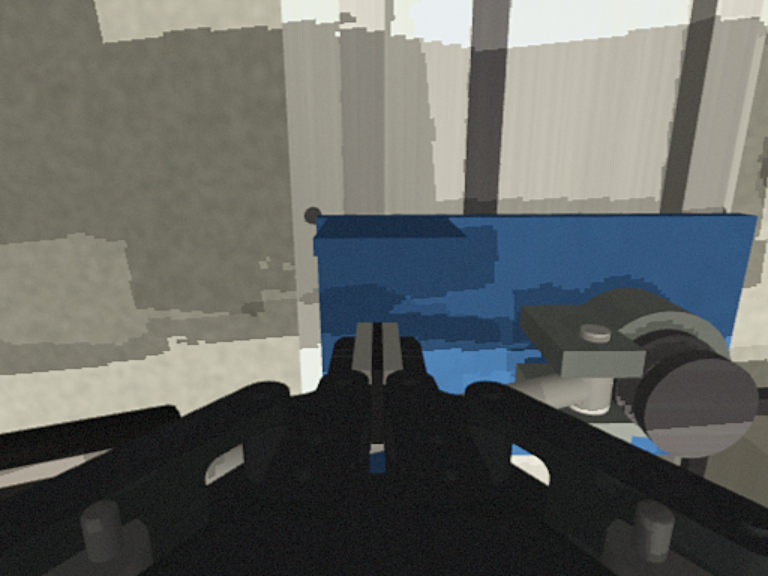

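```bash
python3 - <<'E'
from h import *
im=cv2.imread("pics/scene4.png"); cv2.imwrite("pics/s4c.png",cv2.resize(im[240:400,320:520],(800,640))[:600])
E
```

```text
(no output)
```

View pics/s4c.png

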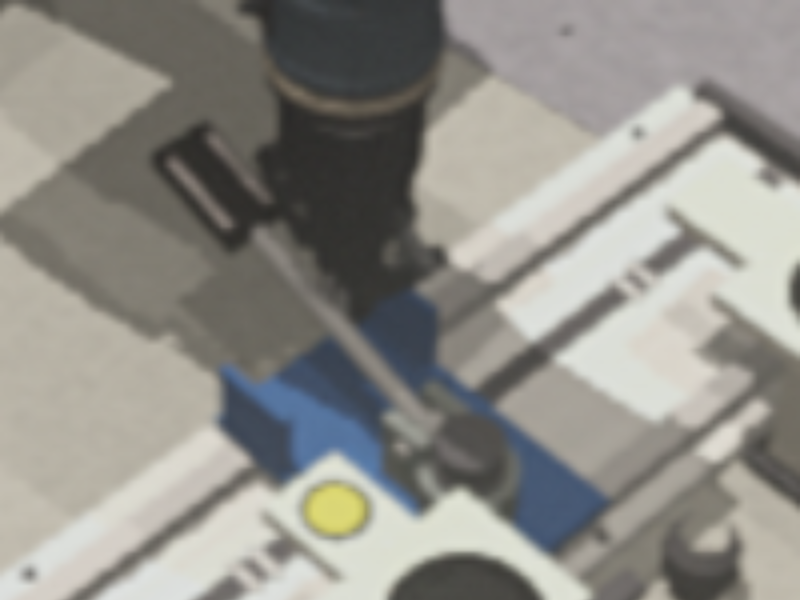

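```bash
python3 - <<'E'
from h import *
c=cams.calibration("scene"); f=192/np.tan(np.radians(c["fov_y"]/2)); K=np.array([[f,0,c["cx"]],[0,f,c["cy"]],[0,0,1]])
def P(p): return cv2.projectPoints(np.array([p],float),c["rvec"],c["tvec"],K,None)[0][0,0]
def crop(p): 
    q=P(p)*1.5; return ((q-[320,240])*4).round()
for k,p in dict(tcp=[.5288,-.0098,.0567],tabL_near=[.51,.027,.085],tabL_far=[.56,.0295,.085],tabfarbot=[.56,.0295,.03]).items(): print(k,crop(p))
p=[.5392,.0995,.0567]; print("s3",((P(p)-[180,150])*3.636).round())
print(R.from_rotvec(c["rvec"]).inv().apply(-c["tvec"]))
E
```

```text
tcp [347. 352.]
tabL_near [366. 263.]
tabL_far [439. 306.]
tabfarbot [435. 371.]
s3 [416. 188.]
[ 1.19504    -0.81000043  1.29069586]
```

```bash
python3 - <<'E'
from h import *
s=observe(); r=R.from_rotvec(s["tcp_rot"])
for n in ["wrist","scene"]:
    c=cams.calibration(n); f=192/np.tan(np.radians(c["fov_y"]/2)); K=np.array([[f,0,c["cx"]],[0,f,c["cy"]],[0,0,1]])
    for dz in [0,-.01,-.02,-.03,-.04]:
        p=s["tool_pos"]+r.apply([0,0,dz]); print(n,dz,(cv2.projectPoints(p[None],c["rvec"],c["tvec"],K,None)[0][0,0]*1.5).round(1))
    print("cam",R.from_rotvec(c["rvec"]).inv().apply(-c["tvec"]).round(3), r.inv().apply(R.from_rotvec(c["rvec"]).inv().apply(-c["tvec"])-s["tool_pos"]).round(3))
im=cams.grab_frame("scene"); cv2.imwrite("pics/s5.png",cv2.resize(im[165:265,215:335,::-1],(720,600),interpolation=cv2.INTER_NEAREST))
E
```

```text
wrist 0 [375.1 317.8]
wrist -0.01 [375.  327.1]
wrist -0.02 [374.9 337.6]
wrist -0.03 [374.8 349.4]
wrist -0.04 [374.7 362.7]
cam [0.536 0.055 0.228] [ 0.066  0.001 -0.171]
scene 0 [406.8 328. ]
scene -0.01 [406.9 325.1]
scene -0.02 [406.9 322.1]
scene -0.03 [407.  319.1]
scene -0.04 [407.1 316. ]
cam [ 1.195 -0.81   1.291] [-0.732  0.74  -1.234]
```

View pics/s5.png

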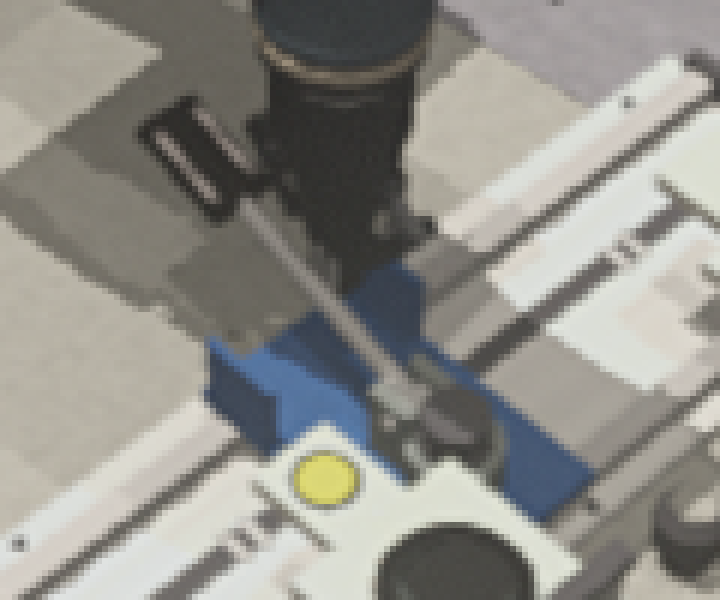

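```bash
python3 - <<'E'
from h import *
c=cams.calibration("wrist"); f=192/np.tan(np.radians(c["fov_y"]/2)); K=np.array([[f,0,c["cx"]],[0,f,c["cy"]],[0,0,1]])
Rm=R.from_rotvec(c["rvec"]).inv(); o=Rm.apply(-c["tvec"])
for px in [(318,215),(318,237),(465,237),(465,218),(750,215)]:
  d=Rm.apply([(px[0]/1.5-c["cx"])/f,(px[1]/1.5-c["cy"])/f,1])
  for z in [.085,.03]: print(px,z,(o+d*(z-o[2])/d[2]).round(3))
E
```

```text
(318, 215) 0.085 [0.515 0.037 0.085]
(318, 215) 0.03 [0.507 0.03  0.03 ]
(318, 237) 0.085 [0.514 0.03  0.085]
(318, 237) 0.03 [0.506 0.021 0.03 ]
(465, 237) 0.085 [0.562 0.026 0.085]
(465, 237) 0.03 [0.571 0.014 0.03 ]
(465, 218) 0.085 [0.562 0.032 0.085]
(465, 218) 0.03 [0.572 0.023 0.03 ]
(750, 215) 0.085 [0.652 0.024 0.085]
(750, 215) 0.03 [0.697 0.012 0.03 ]
```

```bash
python3 - <<'E'
from h import *
s=observe(); r=R.from_rotvec(s["tcp_rot"])
c=cams.calibration("wrist"); f=192/np.tan(np.radians(c["fov_y"]/2)); K=np.array([[f,0,c["cx"]],[0,f,c["cy"]],[0,0,1]])
for x in [.011,0,-.011]:
  for dz in [0,-.01,-.02,-.03]:
    p=s["tool_pos"]+r.apply([[x,.01,dz],[x,-.01,dz]]); print(x,dz,(cv2.projectPoints(p,c["rvec"],c["tvec"],K,None)[0][:,0]*1.5).round(0).tolist())
print(s["contact_force"],s["time"])
im=cams.grab_frame("wrist"); cv2.imwrite("pics/w5.png",cv2.resize(im[190:290,200:310,::-1],(660,600),interpolation=cv2.INTER_CUBIC))
E
```

```text
0.011 0 [[400.0, 292.0], [350.0, 292.0]]
0.011 -0.01 [[401.0, 300.0], [349.0, 300.0]]
0.011 -0.02 [[403.0, 309.0], [347.0, 309.0]]
0.011 -0.03 [[405.0, 319.0], [345.0, 319.0]]
0 0 [[400.0, 318.0], [350.0, 318.0]]
0 -0.01 [[401.0, 327.0], [349.0, 327.0]]
0 -0.02 [[402.0, 338.0], [347.0, 338.0]]
0 -0.03 [[404.0, 349.0], [345.0, 349.0]]
-0.011 0 [[399.0, 343.0], [351.0, 343.0]]
-0.011 -0.01 [[401.0, 353.0], [349.0, 353.0]]
-0.011 -0.02 [[402.0, 365.0], [348.0, 365.0]]
-0.011 -0.03 [[404.0, 379.0], [346.0, 379.0]]
[ 0.02302924 -0.51699432 -0.12479769] 7.6833
```

View pics/w5.png

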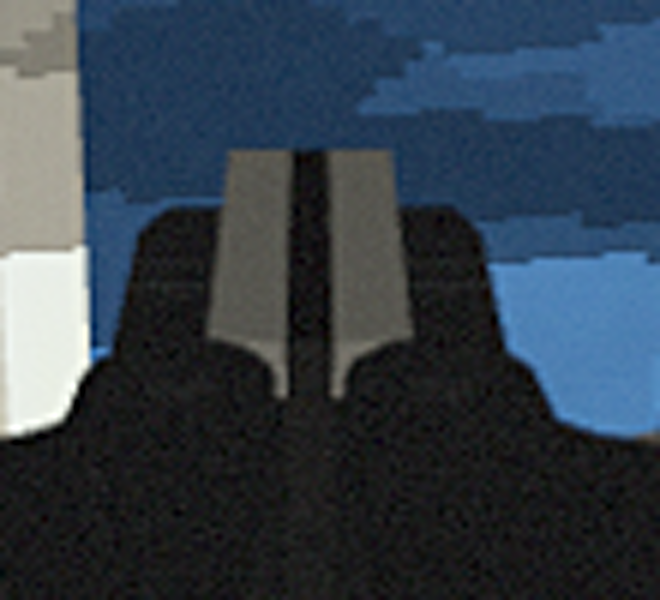

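The finger went over the tab without touching it. The carriage only moved about 16 mm because the handle rod was pushed. Both pictures show the real fingertip about 25–30 mm above the reported TCP. I'll lift back over the tab and go down deeper on its outer side.

{"name": "jog_arm", "arguments": {
  "rows": "0.005 0 -0.02 0 0 0 0; 0.005 0 -0.05 0 0 0 0; 0.02 0 -0.065 0 0 0 0; 0.045 0 -0.065 0 0 0 0; 0.07 0 -0.065 0 0 0 0; 0.085 0 -0.06 0 0 0 0; 0.085 0 -0.03 0 0 0 0; 0.085 0 0 0 0 0 0; 0.085 0 0.015 0 0 0 0; 0.085 0 0.025 0 0 0 0; 0.085 0 0.027 0 0 0 0; 0.085 0 0.027 0 0 0 0"
}}

```text
time: 8.73
tool_pos: [0.5371, 0.0745, 0.0298]
tcp_rot: [-2.327, -2.11, 0.002]
contact_force: [-0.5, 0.6, -0.7]
width: -0.0
```

```bash
python3 m.py 6; python3 - <<'E'
from h import *
delta([0.5255,-0.054,0.03],1.48)
a=cv2.imread("pics/scene6.png"); cv2.imwrite("pics/s6c.png",cv2.resize(a[240:400,320:520],(750,600)))
E
```

```text
scene lift_mark [([0.21, -0.527, 0.121], -0.506, 0.74), ([0.629, -0.135, 0.124], -0.077, 0.62), ([0.48, -0.502, -0.002], -0.455, 0.51)]
scene saddle_top [([0.638, -0.035, 0.097], 0.024, 0.68)]
scene tab_left [([0.536, 0.027, 0.059], 0.076, 0.9)]
scene tab_right [([0.521, -0.087, 0.059], -0.039, 0.95), ([0.629, -0.134, 0.125], -0.075, 0.31)]
scene paddle [([0.446, -0.021, 0.137], 0.02, 0.56)]
wrist lift_mark []
wrist saddle_top []
wrist tab_left [([0.534, 0.028, 0.059], 0.077, 0.78)]
wrist tab_right []
wrist paddle []
9.33 pos [0.5371 0.0746 0.0298] F [0.4 0.4 0.2] d [-1.291e-01  1.000e-03 -1.000e-04] L 0.129 turn [-0.02  0.04 -0.4 ]
```

View pics/s6c.png

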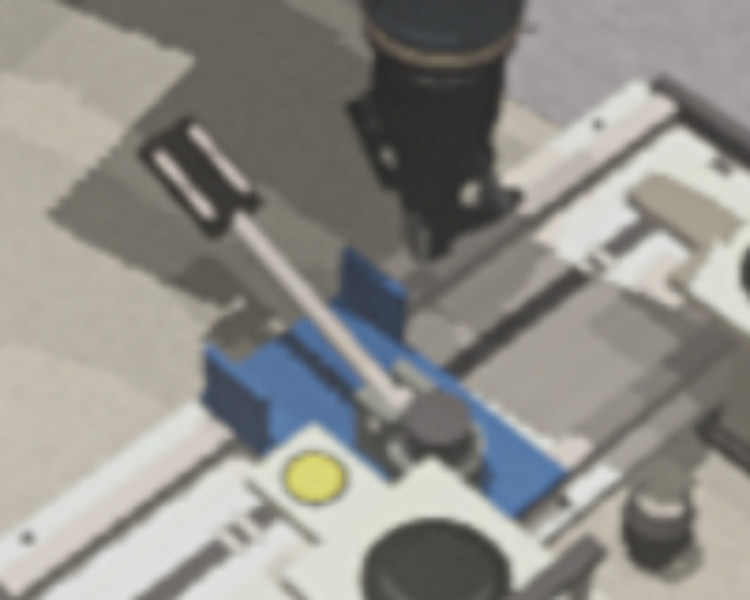

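View pics/wrist6.png

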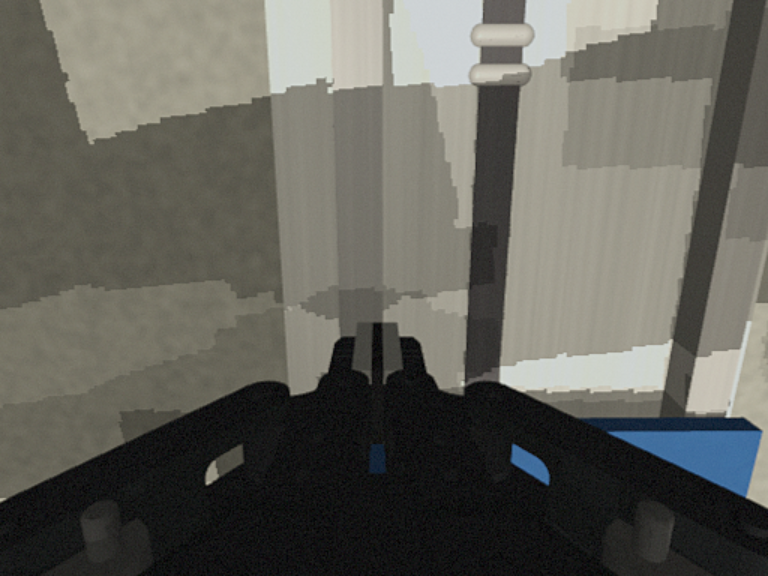

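```bash
python3 - <<'E'
from h import *
s=observe()
c=cams.calibration("scene"); f=192/np.tan(np.radians(c["fov_y"]/2)); K=np.array([[f,0,c["cx"]],[0,f,c["cy"]],[0,0,1]])
for z in [0.03,.04,.05,.06,.07,.08]:
    p=s["tool_pos"].copy();p[2]=z; q=cv2.projectPoints(p[None],c["rvec"],c["tvec"],K,None)[0][0,0]
    print(z,(q*1.5-[320,240])*3.75)
E
```

```text
0.03 [426.19477076 285.65480663]
0.04 [426.86185031 274.7517123 ]
0.05 [427.53478844 263.75286208]
0.06 [428.21366269 252.65698897]
0.07 [428.89855195 241.46280347]
0.08 [429.5895365  230.16899317]
```

The tip sits at about z = 0.055, overlapping the tab by about 30 mm. I'll push to near the station.

{"name": "jog_arm", "arguments": {
  "rows": "-0.015 0 0 0 0 0 0; -0.025 0 0 0 0 0 0; -0.03 0 0 0 0 0 0; -0.035 0 0 0 0 0 0; -0.04 0 0 0 0 0 0; -0.048 0 0 0 0 0 0; -0.056 0 0 0 0 0 0; -0.064 0 0 0 0 0 0; -0.072 0 0 0 0 0 0; -0.08 0 0 0 0 0 0; -0.085 0 0 0 0 0 0; -0.085 0 0 0 0 0 0"
}}

```text
time: 10.33
tool_pos: [0.5287, -0.0108, 0.0298]
tcp_rot: [2.328, 2.109, -0.002]
contact_force: [-0.8, 0.1, 0.4]
width: -0.0001
```

```bash
python3 m.py 7; python3 - <<'E'
from h import *
delta([0.5255,-0.054,0.03],1.48)
a=cv2.imread("pics/scene7.png"); cv2.imwrite("pics/s7c.png",cv2.resize(a[240:400,320:520],(750,600)))
E
```

```text
scene lift_mark [([0.63, -0.134, 0.123], -0.076, 0.88), ([0.21, -0.528, 0.122], -0.507, 0.63)]
scene saddle_top [([0.629, -0.089, 0.093], -0.031, 0.64)]
scene tab_left [([0.53, -0.024, 0.059], 0.025, 0.74), ([0.478, -0.503, 0.001], -0.457, 0.7)]
scene tab_right [([0.517, -0.142, 0.057], -0.094, 0.91), ([0.744, 0.026, -0.002], 0.095, 0.47)]
scene paddle [([0.438, -0.075, 0.136], -0.035, 0.57)]
wrist lift_mark []
wrist saddle_top []
wrist tab_left []
wrist tab_right []
wrist paddle []
10.93 pos [ 0.5288 -0.0099  0.0298] F [-1.6  0.1 -0.3] d [-0.0442  0.001  -0.0002] L 0.044 turn [-0.03  0.04 -0.39]
```

View pics/s7c.png

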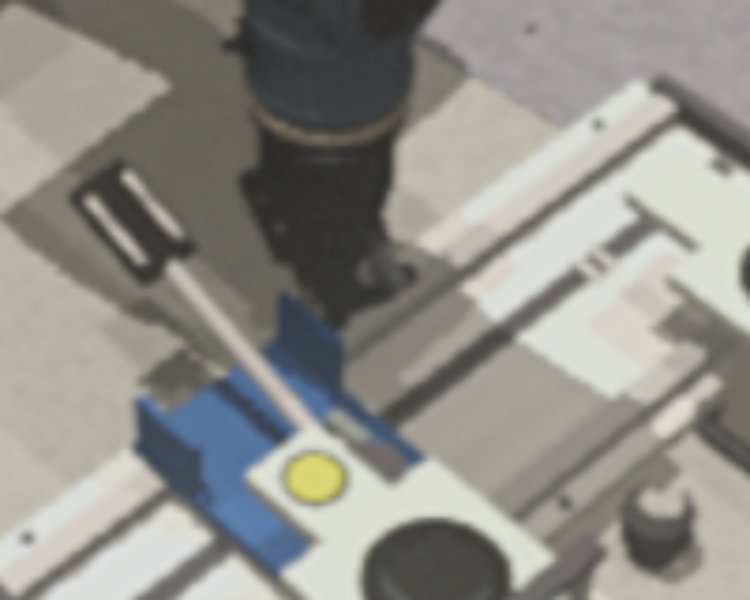

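{"name": "jog_arm", "arguments": {
  "rows": "-0.008 0 0 0 0 0 0; -0.016 0 0 0 0 0 0; -0.024 0 0 0 0 0 0; -0.03 0 0 0 0 0 0; -0.034 0 0 0 0 0 0; -0.037 0 0 0 0 0 0; -0.039 0 0 0 0 0 0; -0.04 0 0 0 0 0 0; -0.04 0 0 0 0 0 0"
}}

```text
time: 11.68
tool_pos: [0.5248, -0.0502, 0.0298]
tcp_rot: [2.327, 2.11, -0.002]
contact_force: [0.5, -0.3, 0.3]
width: -0.0001
```

```bash
python3 m.py 8; python3 - <<'E'
from h import *
delta([0.5255,-0.054,0.03],1.48)
a=cv2.imread("pics/scene8.png"); cv2.imwrite("pics/s8c.png",cv2.resize(a[240:400,320:520],(750,600)))
E
```

```text
scene lift_mark [([0.21, -0.526, 0.119], -0.505, 0.87), ([0.629, -0.135, 0.123], -0.077, 0.58)]
scene saddle_top []
scene tab_left [([0.53, -0.062, 0.054], -0.013, 0.97), ([0.743, 0.025, -0.001], 0.093, 0.34)]
scene tab_right [([0.515, -0.177, 0.058], -0.129, 0.62)]
scene paddle [([0.438, -0.115, 0.137], -0.074, 0.68)]
wrist lift_mark []
wrist saddle_top []
wrist tab_left []
wrist tab_right []
wrist paddle []
12.28 pos [ 0.5249 -0.0498  0.0298] F [0.5 0.3 0.1] d [-0.0042  0.001  -0.0002] L 0.004 turn [-0.03  0.04 -0.39]
```

View pics/s8c.png

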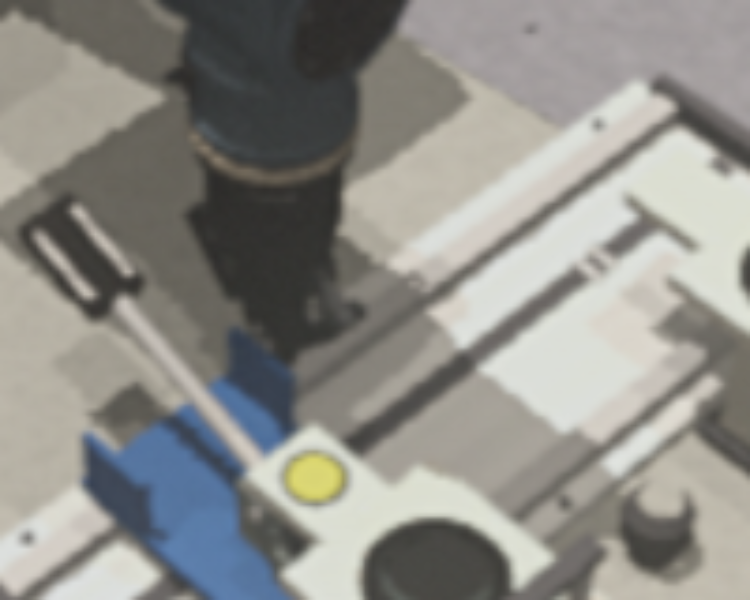

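{"name": "jog_arm", "arguments": {
  "rows": "-0.001 0 0 0 0 0 0; -0.002 0 0 0 0 0 0; -0.003 0 0 0 0 0 0; -0.003 0 0 0 0 0 0"
}}

```text
time: 12.62
tool_pos: [0.5246, -0.053, 0.0298]
tcp_rot: [2.327, 2.11, -0.002]
contact_force: [0.2, -0.1, 0.3]
width: 0.0003
```

```bash
cat > n.py <<'E'
from h import *
u=np.array([0.092,0.9958,0]); A={}
for n,k in [("scene",3),("top",2)]:
  for i in range(k):
    cams.grab_frame(n)
    for t in ["tab_left","tab_right","paddle","lift_mark"]:
        for d in cams.pinpoint(t,n):
            p=d["xyz"]; v=float(np.dot(p,u))
            if -.2<v<.05 and d["confidence"]>.4: A.setdefault((n,t),[]).append(round(v,4))
for k,v in A.items(): print(k,np.median(v).round(4),v)
s=observe(); print(s["time"],s["tool_pos"].round(4),"u",float(np.dot(s["tool_pos"],u)),s["contact_force"].round(2))
E
python3 n.py
```

```text
('scene', 'tab_left') -0.0178 [-0.0166, -0.0178, -0.018]
('scene', 'tab_right') -0.133 [-0.1335, -0.133, -0.1324]
('scene', 'paddle') -0.0764 [-0.0764, -0.0768, -0.0737]
('scene', 'lift_mark') -0.0755 [-0.0747, -0.0776, -0.0755]
13.8667 [ 0.5246 -0.0528  0.0298] u -0.004314808840832385 [ 0.18 -0.08  1.07]
```

{"name": "jog_arm", "arguments": {
  "rows": "0.01 0 0 0 0 0 0; 0.02 0 -0.01 0 0 0 0; 0.025 0 -0.04 0 0 0 0; 0.025 0 -0.075 0 0 0 0; 0.025 0 -0.11 0 0 0 0; 0.02 -0.02 -0.14 0 0 0 0; 0 -0.04 -0.16 0 0 0 0; -0.02 -0.06 -0.17 0 0 0 0; -0.045 -0.08 -0.17 0 0 0 0; -0.06 -0.09 -0.17 0 0 0 0; -0.06 -0.09 -0.17 0 0 0 0"
}}

```text
time: 14.78
tool_pos: [0.4277, -0.1047, 0.2012]
tcp_rot: [2.328, 2.108, -0.001]
contact_force: [-0.5, 0.9, 0.5]
width: 0.0
```

```bash
python3 n.py; python3 m.py 9; python3 - <<'E'
from h import *
delta([0.436,-0.115,0.14],1.48)
a=cv2.imread("pics/scene9.png"); cv2.imwrite("pics/s9c.png",cv2.resize(a[220:400,280:505],(750,600)))
E
```

```text
('scene', 'tab_right') -0.1321 [-0.1311, -0.1348, -0.1321]
('scene', 'paddle') -0.074 [-0.0764, -0.074, -0.0727]
('scene', 'lift_mark') -0.0759 [-0.0762, -0.0758, -0.0759]
('scene', 'tab_left') -0.016 [-0.015, -0.0169]
('top', 'tab_left') -0.0161 [-0.0165, -0.0156]
('top', 'lift_mark') -0.0775 [-0.0787, -0.0763]
16.0333 [ 0.4293 -0.1036  0.1999] u -0.06368671705155841 [ 0.09  0.06 -0.07]
scene lift_mark [([0.628, -0.137, 0.124], -0.078, 0.91), ([0.215, -0.527, 0.124], -0.505, 0.77), ([0.553, 0.485, -0.003], 0.534, 0.67)]
scene saddle_top [([0.658, 0.164, 0.122], 0.223, 0.7)]
scene tab_left [([0.526, -0.068, 0.056], -0.019, 0.57)]
scene tab_right [([0.516, -0.18, 0.059], -0.132, 0.97)]
scene paddle [([0.437, -0.116, 0.14], -0.075, 0.64)]
wrist lift_mark [([0.623, -0.136, 0.123], -0.079, 0.76)]
wrist saddle_top []
wrist tab_left [([0.526, -0.067, 0.062], -0.018, 0.97)]
wrist tab_right [([0.517, -0.177, 0.059], -0.129, 0.78)]
wrist paddle [([0.436, -0.117, 0.143], -0.077, 0.72)]
16.63 pos [ 0.4293 -0.1036  0.1999] F [-0.5  0.   0.2] d [-0.0106  0.0078  0.0599] L 0.061 turn [-0.03  0.04 -0.4 ]
```

View pics/s9c.png

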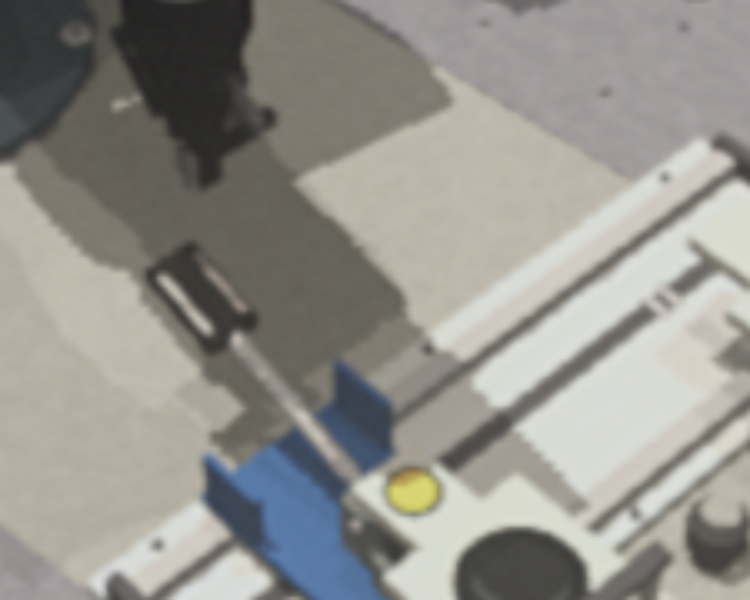

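View pics/wrist9.png

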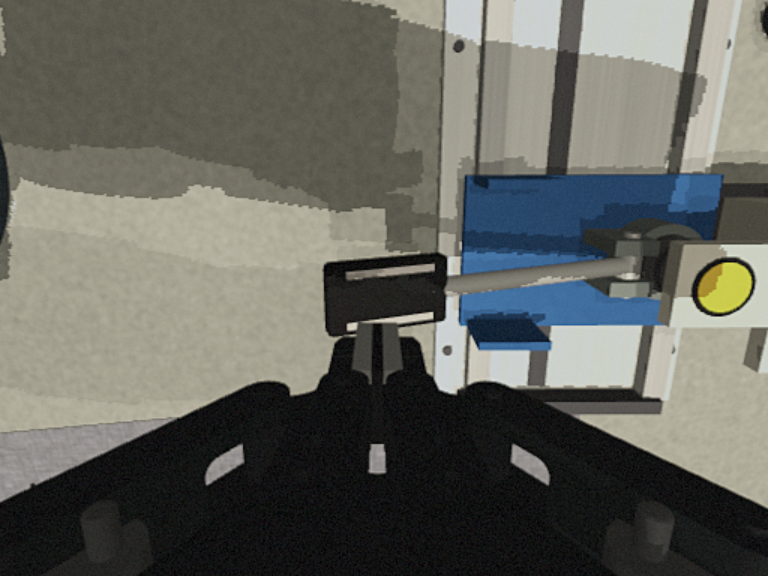

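{"name": "jog_arm", "arguments": {
  "rows": "-0.006 0.004 0.02 0 0 0 0; -0.0115 0.006 0.045 0 0 0 0; -0.0115 0.006 0.065 0 0 0 0; -0.0115 0.006 0.07 0 0 0 0; -0.0115 0.006 0.07 0 0 0 0"
}}

```text
time: 17.05
tool_pos: [0.4331, -0.1154, 0.129]
tcp_rot: [-2.326, -2.109, 0.003]
contact_force: [-0.2, -0.5, 0.4]
width: 0.0001
```

```bash
python3 n.py; python3 - <<'E'
from h import *
delta([0.434,-0.116,0.13],1.48)
for n in ["scene","wrist"]:
    im=cams.grab_frame(n)[:,:,::-1]; cv2.imwrite(f"pics/{n}10.png",cv2.resize(im[145:270,185:345] if n=="scene" else im,(768,576)))
E
```

```text
('scene', 'tab_left') -0.0179 [-0.0165, -0.018, -0.0179]
('scene', 'tab_right') -0.1327 [-0.1327, -0.1342, -0.1324]
('scene', 'paddle') -0.0762 [-0.0759, -0.0762, -0.0768]
('scene', 'lift_mark') -0.0755 [-0.0742, -0.0759, -0.0755]
('top', 'tab_left') -0.0139 [-0.0133, -0.0145]
('top', 'lift_mark') -0.0736 [-0.0733, -0.074]
18.3 [ 0.4341 -0.1157  0.1299] u -0.07526315159076058 [-0.21  0.5   0.16]
18.3 pos [ 0.4341 -0.1157  0.1299] F [-0.2  0.5  0.2] d [-0.0003 -0.     -0.0001] L 0.0 turn [-0.03  0.04 -0.4 ]
```

View pics/scene10.png

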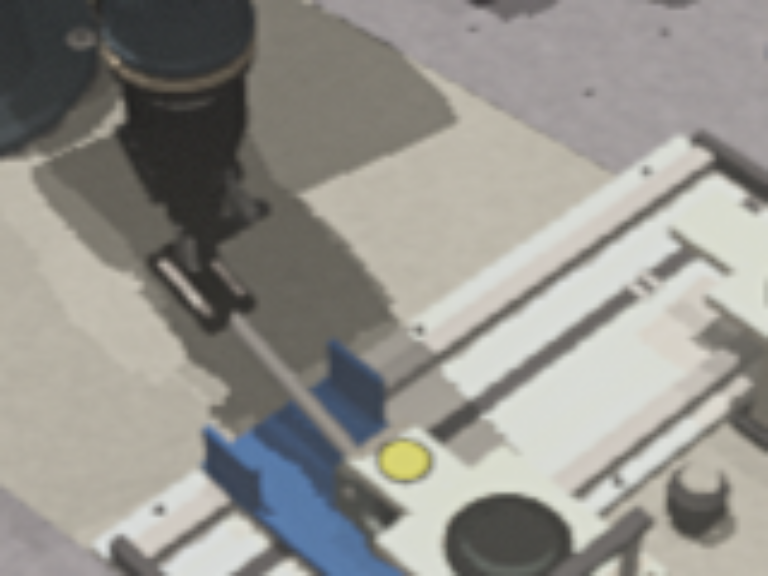

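View pics/wrist10.png

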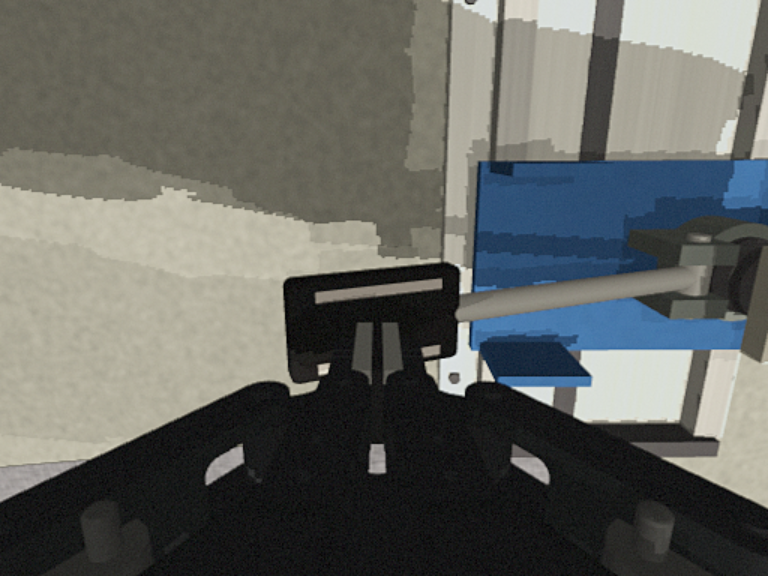

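The saddle lines up with the mark (tab midpoint -0.0753, mark -0.0755 along the rail). The tip is centred over the paddle, so I'll press.

{"name": "jog_arm", "arguments": {
  "rows": "0 0 0.008 0 0 0 0; 0 0 0.015 0 0 0 0; 0 0 0.022 0 0 0 0; 0 -0.001 0.029 0 0 0 0; 0 -0.002 0.036 0 0 0 0; 0 -0.003 0.043 0 0 0 0; 0 -0.004 0.05 0 0 0 0; 0 -0.005 0.057 0 0 0 0; 0 -0.006 0.064 0 0 0 0; 0 -0.006 0.071 0 0 0 0; 0 -0.006 0.078 0 0 0 0; 0 -0.006 0.08 0 0 0 0"
}}

```text
time: 19.4
tool_pos: [0.4273, -0.115, 0.0487]
tcp_rot: [-2.327, -2.11, 0.002]
contact_force: [-3.9, 0.2, 6.8]
width: -0.0005
```

```bash
python3 - <<'E'
from h import *
delta([0.428,-0.116,0.025],1.48)
for n in ["scene","wrist"]:
    im=cams.grab_frame(n)[:,:,::-1]; cv2.imwrite(f"pics/{n}11.png",cv2.resize(im[145:270,185:345] if n=="scene" else im,(768,576)))
    for t in ["lift_mark","paddle","tab_left","tab_right"]:
        print(n,t,[(np.round(d["xyz"],3).tolist(),round(float(d["confidence"]),2)) for d in cams.pinpoint(t,n)[:2]])
E
```

```text
19.4 pos [ 0.4273 -0.115   0.0487] F [-3.9  0.2  6.8] d [-0.0009  0.0008  0.0237] L 0.024 turn [-0.1   0.03 -0.4 ]
scene lift_mark [([0.213, -0.53, 0.12], 0.83), ([0.631, -0.136, 0.137], 0.81)]
scene paddle [([0.426, -0.116, 0.072], 0.6), ([0.715, -0.138, 0.144], 0.46)]
scene tab_left [([0.528, -0.065, 0.058], 0.97)]
scene tab_right [([0.515, -0.183, 0.06], 0.67)]
wrist lift_mark []
wrist paddle [([0.423, -0.114, 0.08], 0.68)]
wrist tab_left []
wrist tab_right [([0.52, -0.174, 0.059], 0.82)]
```

View pics/scene11.png

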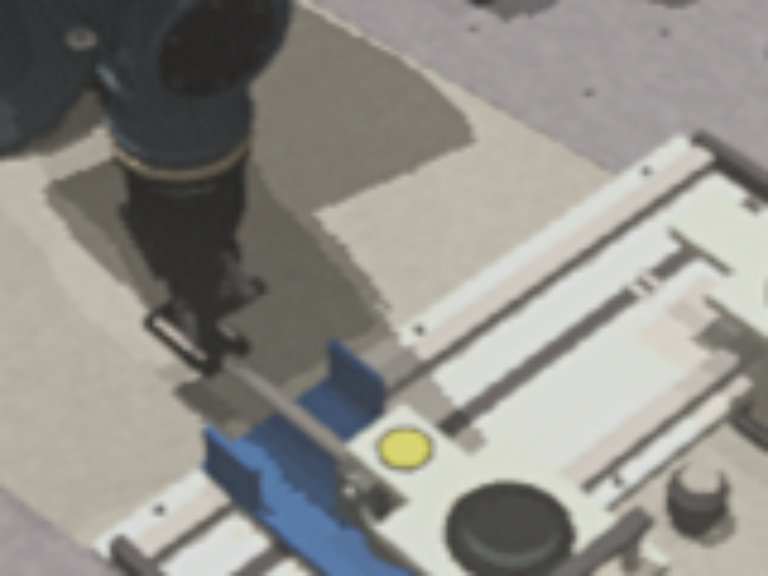

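View pics/wrist11.png

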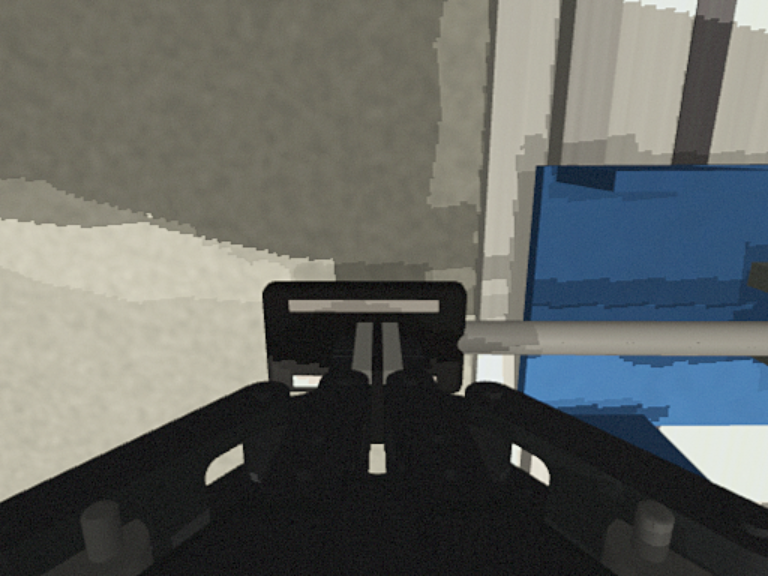

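{"name": "jog_arm", "arguments": {
  "rows": "0 0 0.005 0 0 0 0; 0 0 0.01 0 0 0 0; 0 0 0.015 0 0 0 0; 0 0 0.02 0 0 0 0; 0 0 0.024 0 0 0 0; 0 0 0.024 0 0 0 0"
}}

```text
time: 20.4
tool_pos: [0.4286, -0.1152, 0.0255]
tcp_rot: [2.327, 2.11, -0.0]
contact_force: [2.6, -0.6, 6.3]
width: 0.0
```

{"name": "jog_arm", "arguments": {
  "rows": "0 0 0.002 0 0 0 0; 0 0 0.004 0 0 0 0; 0 0 0.004 0 0 0 0"
}}

```text
time: 20.65
tool_pos: [0.4291, -0.1153, 0.022]
tcp_rot: [2.326, 2.109, 0.001]
contact_force: [1.8, 0.8, 7.6]
width: 0.0002
```

{"name": "jog_arm", "arguments": {
  "rows": "0 0 0.001 0 0 0 0; 0 0 0.002 0 0 0 0; 0 0 0.002 0 0 0 0"
}}

```text
time: 20.9
tool_pos: [0.4293, -0.1153, 0.0202]
tcp_rot: [2.326, 2.109, 0.001]
contact_force: [3.5, 0.7, 6.9]
width: 0.0002
```

{"name": "jog_arm", "arguments": {
  "rows": "0 0 0.001 0 0 0 0; 0 0 0.002 0 0 0 0; 0 0 0.002 0 0 0 0"
}}

```text
time: 21.15
tool_pos: [0.4297, -0.1154, 0.0187]
tcp_rot: [2.325, 2.109, 0.002]
contact_force: [0.3, 1.4, 19.7]
width: -0.0001
```

Force jumped to 20 N, so the handle is at its stop. I'll check before handing in.

```bash
python3 n.py; python3 - <<'E'
from h import *
for n in ["scene","wrist","top"]:
    im=cams.grab_frame(n)[:,:,::-1]; cv2.imwrite(f"pics/{n}12.png",cv2.resize(im[145:270,185:345] if n=="scene" else im,(768,576)))
    for t in ["lift_mark","plain_lip","paddle","dish_mid"]:
        print(n,t,[(np.round(d["xyz"],3).tolist(),round(float(d["confidence"]),2)) for d in cams.pinpoint(t,n)[:3]])
s=observe();print(s["contact_force"],s["tool_pos"])
E
```

```text
('scene', 'tab_left') -0.019 [-0.0177, -0.0155, -0.0202, -0.0767]
('scene', 'tab_right') -0.1332 [-0.1332, -0.1319, -0.1341]
('scene', 'paddle') -0.0752 [-0.0752, -0.075, -0.0756]
('scene', 'lift_mark') -0.0768 [-0.0765, -0.077, -0.0741, -0.1325]
('top', 'tab_left') -0.0154 [-0.0156, -0.0153]
('top', 'lift_mark') -0.074 [-0.0733, -0.0748]
22.4 [ 0.4297 -0.1154  0.0188] u -0.0753691179261133 [ 0.92  1.74 17.4 ]
scene lift_mark [([0.212, -0.528, 0.123], 0.91), ([0.63, -0.134, 0.147], 0.88), ([0.512, -0.182, 0.061], 0.63)]
scene plain_lip [([0.137, 0.417, 0.124], 0.82), ([0.654, 0.163, 0.124], 0.64)]
scene paddle [([0.423, -0.113, 0.044], 0.72)]
scene dish_mid [([0.716, -0.14, 0.153], 0.42), ([0.555, 0.488, -0.002], 0.42)]
wrist lift_mark []
wrist plain_lip [([0.526, -0.069, 0.063], 0.58)]
wrist paddle [([0.425, -0.112, 0.049], 0.82)]
wrist dish_mid []
top lift_mark [([0.625, -0.133, 0.14], 0.84), ([0.214, -0.529, 0.126], 0.67)]
top plain_lip [([0.654, 0.166, 0.123], 0.93), ([0.141, 0.418, 0.123], 0.93)]
top paddle []
top dish_mid []
[ 0.97116035  0.84360372 17.27044169] [ 0.42969827 -0.11538288  0.01882191]
```

View pics/scene12.png

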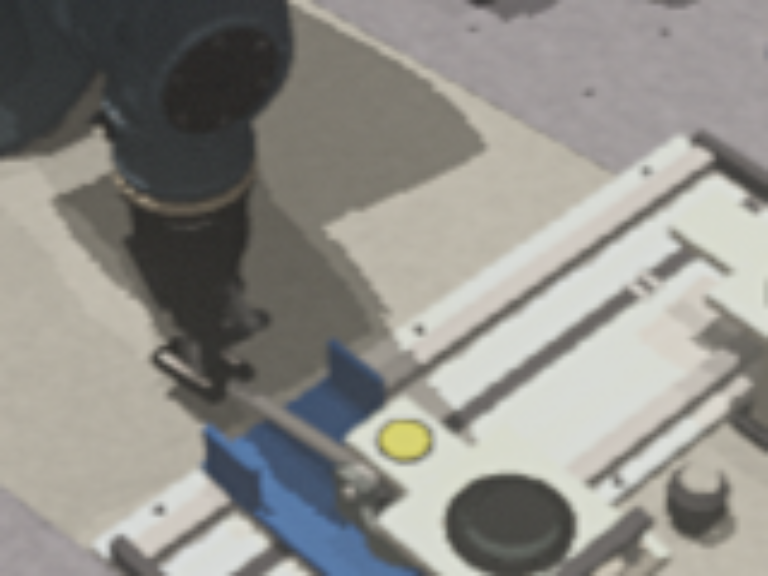

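View pics/wrist12.png

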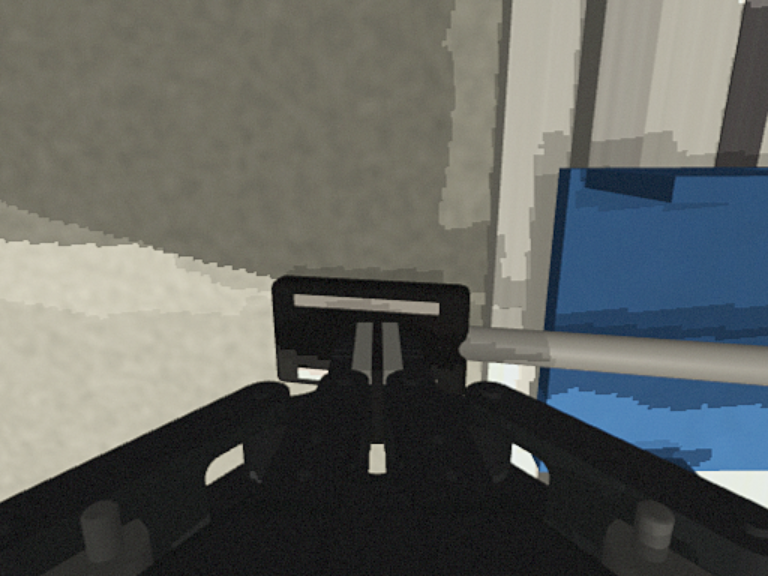

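```bash
python3 -c "
from workcell import bot
print(bot.job_done())"
```

```text
the job is handed in; nothing more can be done
None
```

I pushed the carriage right by its left tab into the station under the yellow-marked white stage. I then pressed the paddle with closed fingers to its lower stop and handed in while still holding it down. No verdict was reported.

**Last checks before handing in:**
- **Saddle position:** the saddle itself was hidden under the stage, so I used the tabs and paddle. They put it within about 2 mm of the mark along the rail.
- **Click:** I did not feel or test the click directly.
- **Handle:** the paddle stood about 45–49 mm up (46 mm is fully down), with a steady 17 N on the fingers. The force had jumped from 7 to about 20 N at the stop.
- **Marked stage:** the scene camera put the mark at 147 mm and the top camera at 140 mm, where about 143 mm is expected. They disagree by 7 mm, which is within the detectors' error.
- **Dish:** it was found about 86 mm behind the mark and looked upright, but only one low-confidence detection (0.42) supports that.
- **Other stage and bystanders:** the other stage was still down, with its lip at 123–124 mm. I did not re-measure the bystanders. I saw none disturbed in the pictures I viewed.

**What went wrong on the way:**
- **Wrist limit:** joint 6 reached its range limit on the first approach, so I turned the gripper 90°.
- **First push:** it passed over the tab and nudged the handle rod instead, moving the carriage about 16 mm in the right direction. The real fingertips sit about 25 mm above the reported TCP, and I allowed for that afterwards.

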